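Pop open the parts case that holds the gear

TASK

I need the orange printed gear. Press down the red latch pad of the small clear-lidded case that has the gear in it, then get out of the way so that its sprung lid swings up fully open by itself, without being touched. Leave the other case, with the two cubes in it, shut.

Things in the scene. Friction and masses are not known exactly. Their poses are not given: they have to be found in the camera images.
- gear_pad (a point): top centre of the ribbed red latch pad, 32x36 mm, 30 mm above the bench, in front of the fixed case with the orange gear (53 mm wide). x: towards the case and hinge, z: up. Pressed down it rocks on a pin 40 mm behind: frees the lid at about 4 N, 5 to 6 mm down; stop at 6 N, 10 mm; springs back. Red hook: 37 mm behind, 13 mm higher; lid edge: 43 mm behind, 38 mm above the bench.
- gear_lid: clear lid in a black frame, 98x89x6 mm, on the grey case (96x88x32 mm) with the gear. Origin: middle of the hinge line at the rear, 32 mm above the bench. Shut: z up, x level from latch to hinge; the pad lies 148 mm from the origin towards -x. Unlatched, a spring swings it up about y by 1.7 rad (97 degrees), just past upright, in about 2 s, its front edge moving away from the pad.
- cube_pad (a point): the same point on the latch pad of the other, otherwise identical case, which holds a white and a grey cube (20 mm). The two cases may have changed places.
- cube_lid: lid of the case with the two cubes, same make and same axes as the other lid; must stay shut.

How it is judged (in metres and radians):
At the end, for the whole second after the job is handed in: The lid of the case with the orange gear stands open, more than 1.4 rad (80 degrees) from shut, at rest; the lid of the case with the cubes is still shut (within 0.1 rad) (angle between gear_lid's own z axis and vertical above 1.4 rad and angular speed of gear_lid below 0.1 rad/s and angle between cube_lid's own z axis and vertical below 0.1 rad); the robot touches nothing.
It fails at once if the robot touches the lid of the gear case (more than 0.5 N) (contact force between any of the fingers, the arm and gear_lid above 0.5 N).
It fails at once if the case with the cubes comes open (angle between cube_lid's own z axis and vertical above 0.15 rad).
It also fails if it takes over 32 s, if anything falls off the work surface, if the arm or the gripper's body presses on something with over 40 N, if the wrist force passes 120 N, or if a joint passes its speed limit or range.

ROBOT

A 7-joint arm with a two-finger parallel gripper is mounted at the origin on a cart in front of the work surface, level with it; the furniture and walls round the work are solid. World frame = base frame: x ahead of the robot, y to its left, z up, the work surface at z = 0. Lengths are in m, angles in degrees, forces in N, time in s.
With the tool pointing down it reaches from about 0.425 to 0.875 m from the base axis. Payload 4.7 kg.
Tool frame: the origin (TCP) lies at the very end of the fingers, on their centre line; the grasp point (between the pads) lies 19 mm behind it; z points along the fingers, y is the line along which they close (so a half turn about z gives the same grasp; the last joint's range is limited). The gripper opens to 85 mm and grips with 20 to 120 N. Pads are 22 mm wide; open, the fingers measure 114 mm over their backs; the gripper's body (76 mm by 85 mm) begins 54 mm behind the grasp point. The pads swing forward as they close: fully open they stand 13 mm farther back than shut.
Start: joints at [-69.666, 18.392, -4.016, 83.108, 1.295, 78.541, -3.26], TCP at [0.217, 0.613, 0.2] pointing down, gripper open.
Joint ranges: [-163.93, 163.93], [-17.29, 119.83], [-79.2, 71.16], [3.27, 140.29], [-89.18, 269.18], [5.43, 117.66], [-154.24, 154.24]. Speed limits (degrees/s): [147.25, 147.25, 180, 180, 180, 180, 180].

INTERFACE

Orientations are given as [roll, pitch, yaw] about the fixed x, y, z axes, in that order (R = Rz(yaw) Ry(pitch) Rx(roll)).
In Python, from rig import robot gives the robot as it stands.
- The arm moves only by the shell command python3 -m inch 'ROWS'. ROWS is JSON, a list of rows, each an object of numbers: "tx", "ty", "tz": the shift along the world's x, y, z normalised to -1 to 1, where 1 is 400 mm; "rx", "ry", "rz": the turn, a rotation vector about the world's x, y, z normalised to -1 to 1, where 1 is pi rad; "hand": the finger opening in mm, from 0 to 85.4. A call has 1 to 12 rows; each row shifts and turns the commanded pose from where the row before left it; what a row does not reach is not made up. A row lasts 1/8 s, in which the tool goes at most 62.5 mm and 10.7 degrees, less where a joint would pass 70% of its speed; a pose out of reach is approached as far as the arm can. A call with a number of a shift or a turn outside -1 to 1 is refused whole. A call with a gripper value outside its range is refused whole. The fingers move at their own pace and stop on an object; the grip force is fixed at half the most. Time passes only in rows, so rows that do not move let the fingers close. It gives the time, the measured TCP pose, the force, the opening and the grip force at its end, in the units of the state.
- robot.state(): the state, without advancing time (a new reading comes with each control period).
- robot.camera(name): name is "side" or "top"; returns a dict with "color" (480x640x3 uint8, blue, green, red), "fx", "fy", "cx", "cy" (pixels), "world_to_cam" (4x4, takes a point from world to camera coordinates). Camera axes: x right, y down, z forward; pixel columns grow to the right and rows downward; lengths in m; the calibration is good to about 2 mm. A picture is of the moment at which its call begins. There is no depth.
- robot.hand_in(): hands the job in; it is judged then, once.
The state is a dict: "time": time; "joints": joint angles; "joint_vel": joint speeds; "joint_torque": joint torques, N m; "ee_pos": TCP position; "ee_rot": TCP orientation; "wrist_force": force on the tool from outside, world axes, zero at the start; "ft_torque": the same for the moment, N m; "width": opening from 0.0 (shut) to 1.0 (fully open); "finger_force": force on a finger pad.
Only numpy, scipy, OpenCV 4.12 (cv2) and the standard library are available. Lean on these libraries where they do the work, as an engineer would, in place of code of your own. Each camera call takes 0.05 s, during which the arm holds its last target. There are 200 camera calls.

## Working session

There is one attempt and no reset: what is moved stays moved. The work goes in short steps, Python scripts to look and compute and a shell command to move; the robot and the scene stay as the last step left them, time stands still between calls to the robot, and variables do not carry over. Pictures are saved under pics/ and viewed, at most 10 in all, crops included, and the job is handed in when it is done.

```bash
mkdir -p pics; python3 - <<'E'
from rig import robot
import cv2,numpy as np
s=robot.state();print(s['time'],s['ee_pos'],s['ee_rot'],s['wrist_force'],s['width'])
for n in('top','side'):
    c=robot.camera(n);cv2.imwrite(f'pics/{n}0.png',c['color'])
    np.savez(f'{n}0.npz',**c)
    print(n,c['fx'],c['fy'],c['cx'],c['cy'],np.round(c['world_to_cam'],3).tolist())
E
```

```text
0.0 [0.21708395 0.6120277  0.19851074] [-1.79888978e+02  6.84989733e-03  1.60476218e+02] [-0.13182325  0.04426377  0.22469905] 0.9979406690246313
top 543.9080030431912 543.9080030431912 327.73753754182167 228.01032307954128 [[0.001, -1.0, -0.005, -0.035], [-0.982, -0.0, -0.19, 0.581], [0.19, 0.005, -0.982, 1.022], [0.0, 0.0, 0.0, 1.0]]
side 587.7589874593299 587.7589874593299 320.3083998149593 243.4782106277152 [[-0.743, -0.669, 0.004, 0.406], [-0.591, 0.653, -0.474, 0.395], [0.315, -0.355, -0.88, 0.807], [0.0, 0.0, 0.0, 1.0]]
```

View pics/top0.png

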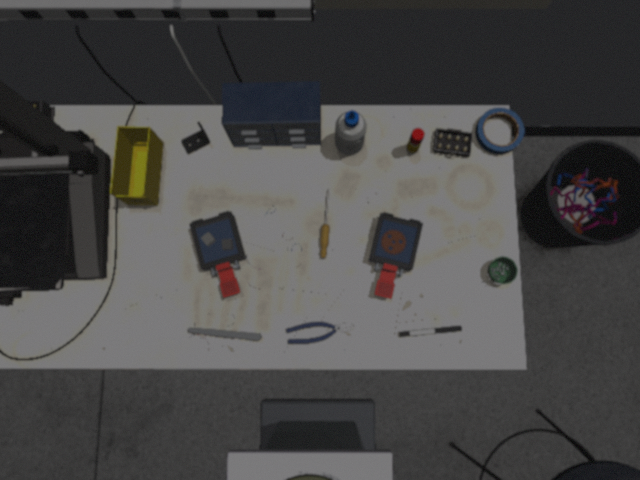

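View pics/side0.png

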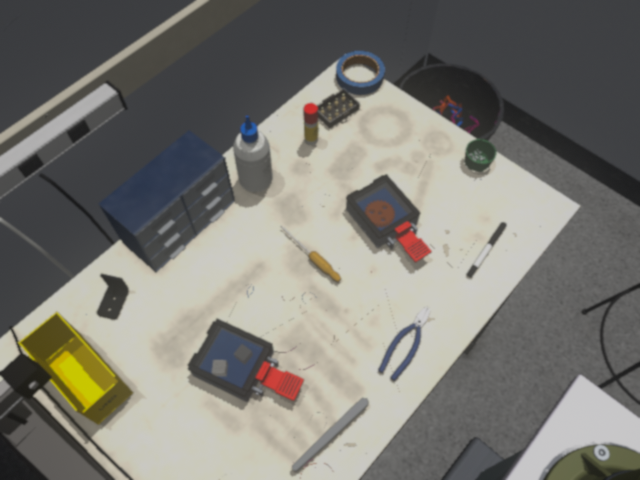

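The top view shows the gear case on the right (gear at 394,241; its red pad around 386,285) and the cube case on the left (pad around 229,285). In the side view, the gear pad is near (413,245).

```bash
cat > m.py <<'E'
import cv2,numpy as np
def ray(c,p,z):
    T=c['world_to_cam'];R,t=T[:3,:3],T[:3,3];o=-R.T@t
    d=(R.T@np.c_[(p[:,0]-c['cx'])/c['fx'],(p[:,1]-c['cy'])/c['fy'],np.ones(len(p))].T).T
    return o+d*((z-o[2])/d[:,2])[:,None]
def red(im,roi):
    h=cv2.cvtColor(im,cv2.COLOR_BGR2HSV);m=(((h[...,0]<7)|(h[...,0]>172))&(h[...,1]>140)&(h[...,2]>70)).astype(np.uint8)
    k=np.zeros_like(m);x0,x1,y0,y1=roi;k[y0:y1,x0:x1]=1;return m*k
E
python3 - <<'E'
from m import *
for n,rois in (('top',dict(gear=(360,410,264,310),cube=(205,250,255,305))),('side',dict(gear=(380,440,215,270),cube=(250,310,350,410)))):
    c=np.load(n+'0.npz')
    for k,roi in rois.items():
        m=red(c['color'],roi);ys,xs=np.nonzero(m)
        cs=max(cv2.findContours(m,0,2)[0],key=cv2.contourArea)
        P=ray(c,np.c_[xs,ys].astype(float),.03)[:,:2].astype(np.float32)
        (ct,wh,a)=cv2.minAreaRect(P);print(n,k,len(xs),np.round(ct,4),np.round(wh,4),round(a,1)); print(np.round(cv2.boxPoints((ct,wh,a)),4).tolist())
        # width-profile along the long axis
        ev=np.linalg.eigh(np.cov(P.T))[1][:,1];ev*=np.sign(ev[0]);q=P@ev;l=P@[-ev[1],ev[0]]
        print(' yaw',np.degrees(np.arctan2(ev[1],ev[0])),[(round(float(b),3),round(float(np.ptp(l[abs(q-b)<.003])),3)) for b in np.arange(q.min(),q.max(),.006)])
ims=[cv2.resize(np.load(n+'0.npz')['color'][y:y+100,x:x+100],(400,400),interpolation=2) for n,x,y in(('top',340,205),('side',340,170))]
cv2.imwrite('pics/crop.png',np.hstack(ims))
E
```

```text
top gear 438 [ 0.4805 -0.1511] [0.0312 0.0651] 74.8
[[0.4449000060558319, -0.15760000050067902], [0.5077999830245972, -0.1746000051498413], [0.515999972820282, -0.1446000039577484], [0.4530999958515167, -0.1274999976158142]]
 yaw -16.644885492615632 [(0.471, 0.022), (0.477, 0.03), (0.483, 0.031), (0.489, 0.031), (0.495, 0.03), (0.501, 0.029), (0.507, 0.025), (0.513, 0.026), (0.519, 0.026), (0.525, 0.024), (0.531, 0.026)]
top cube 482 [0.4832 0.166 ] [0.0659 0.0326] 16.2
[[0.4471000134944916, 0.17249999940395355], [0.4560999870300293, 0.1412000060081482], [0.5194000005722046, 0.15960000455379486], [0.5102999806404114, 0.1907999962568283]]
 yaw 18.050534702850992 [(0.478, 0.029), (0.484, 0.032), (0.49, 0.032), (0.496, 0.033), (0.502, 0.031), (0.508, 0.027), (0.514, 0.026), (0.52, 0.026), (0.526, 0.026), (0.532, 0.024), (0.538, 0.027)]
side gear 596 [ 0.4819 -0.1536] [0.0345 0.0705] 71.7
[[0.4429999887943268, -0.15889999270439148], [0.5098999738693237, -0.1809999942779541], [0.520799994468689, -0.14830000698566437], [0.453900009393692, -0.12610000371932983]]
 yaw -20.491503166087252 [(0.47, 0.02), (0.476, 0.032), (0.482, 0.033), (0.488, 0.033), (0.494, 0.033), (0.5, 0.031), (0.506, 0.027), (0.512, 0.029), (0.518, 0.03), (0.524, 0.015), (0.53, 0.027), (0.536, 0.028)]
side cube 930 [0.4827 0.165 ] [0.0674 0.0342] 16.2
[[0.445499986410141, 0.1720000058412552], [0.45500001311302185, 0.13920000195503235], [0.5198000073432922, 0.15800000727176666], [0.5102999806404114, 0.1907999962568283]]
 yaw 14.236449997706366 [(0.474, 0.031), (0.48, 0.034), (0.486, 0.034), (0.492, 0.034), (0.498, 0.034), (0.504, 0.034), (0.51, 0.028), (0.516, 0.028), (0.522, 0.029), (0.528, 0.027), (0.534, 0.029), (0.54, 0.029)]
```

View pics/crop.png

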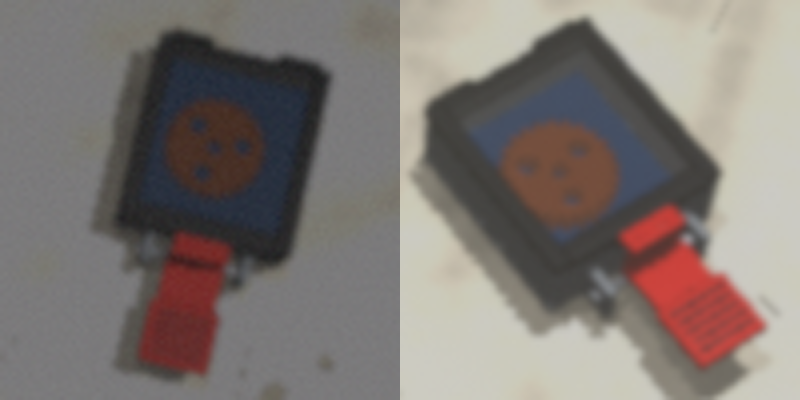

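The crops show the ribbed pad centre near (385,290) in the top view. The pad's front-edge centre is at (0.449, -0.1425) and the case yaw is about -17°, so the pad centre is at about (0.465, -0.147, 0.030). The tool yaw already lines up to within 2.5°, so I'll only shift and close the fingers.

```bash
python3 -m inch '[{"tx":0.065,"ty":-0.1,"hand":0},{"tx":0.065,"ty":-0.1,"hand":0},{"tx":0.065,"ty":-0.1,"hand":0},{"tx":0.065,"ty":-0.1,"hand":0},{"tx":0.065,"ty":-0.1,"hand":0},{"tx":0.065,"ty":-0.1,"hand":0},{"tx":0.065,"ty":-0.1,"hand":0},{"tx":0.065,"ty":-0.1,"hand":0},{"tx":0.065,"ty":-0.1,"hand":0}]' && python3 -m inch '[{"ty":-0.11},{"ty":-0.11},{"ty":-0.11},{"ty":-0.11},{"ty":-0.11},{"ty":-0.11},{"ty":-0.11},{"ty":-0.11},{"ty":-0.11},{"ty":0}]'
```

```text
schema error: expected keys tx, ty, tz, rx, ry, rz, hand
```

```bash
python3 -m inch '[{"tx":0.065,"ty":-0.1,"tz":0,"rx":0,"ry":0,"rz":0,"hand":0},{"tx":0.065,"ty":-0.1,"tz":0,"rx":0,"ry":0,"rz":0,"hand":0},{"tx":0.065,"ty":-0.1,"tz":0,"rx":0,"ry":0,"rz":0,"hand":0},{"tx":0.065,"ty":-0.1,"tz":0,"rx":0,"ry":0,"rz":0,"hand":0},{"tx":0.065,"ty":-0.1,"tz":0,"rx":0,"ry":0,"rz":0,"hand":0},{"tx":0.065,"ty":-0.1,"tz":0,"rx":0,"ry":0,"rz":0,"hand":0},{"tx":0.065,"ty":-0.1,"tz":0,"rx":0,"ry":0,"rz":0,"hand":0},{"tx":0.065,"ty":-0.1,"tz":0,"rx":0,"ry":0,"rz":0,"hand":0},{"tx":0.065,"ty":-0.1,"tz":0,"rx":0,"ry":0,"rz":0,"hand":0},{"tx":0,"ty":0,"tz":0,"rx":0,"ry":0,"rz":0,"hand":0}]'
```

```text
time: 1.35
ee_pos: [0.4535, 0.248, 0.1995]
ee_rot: [-179.9, 0.1, 160.0]
wrist_force: [0.4, 0.7, 0.5]
width: 0.003
finger_force: 0.0
```

```bash
python3 -m inch '[{"tx":0.0025,"ty":-0.11,"tz":0,"rx":0,"ry":0,"rz":0.0018,"hand":0},{"tx":0.0025,"ty":-0.11,"tz":0,"rx":0,"ry":0,"rz":0.0018,"hand":0},{"tx":0.0025,"ty":-0.11,"tz":0,"rx":0,"ry":0,"rz":0.0018,"hand":0},{"tx":0.0025,"ty":-0.11,"tz":0,"rx":0,"ry":0,"rz":0.0018,"hand":0},{"tx":0.0025,"ty":-0.11,"tz":0,"rx":0,"ry":0,"rz":0.0018,"hand":0},{"tx":0.0025,"ty":-0.11,"tz":0,"rx":0,"ry":0,"rz":0.0018,"hand":0},{"tx":0.0025,"ty":-0.11,"tz":0,"rx":0,"ry":0,"rz":0.0018,"hand":0},{"tx":0.0025,"ty":-0.11,"tz":0,"rx":0,"ry":0,"rz":0.0018,"hand":0},{"tx":0.0025,"ty":-0.11,"tz":0,"rx":0,"ry":0,"rz":0.0018,"hand":0},{"tx":0,"ty":0,"tz":-0.12,"rx":0,"ry":0,"rz":0,"hand":0},{"tx":0,"ty":0,"tz":-0.12,"rx":0,"ry":0,"rz":0,"hand":0},{"tx":0,"ty":0,"tz":0,"rx":0,"ry":0,"rz":0,"hand":0}]'
python3 - <<'E'
from rig import robot
import cv2,numpy as np
s=robot.state();print(s['ee_pos'],s['ee_rot'],s['wrist_force'])
a=[]
for n,x,y in(('top',330,200),('side',340,150)):
    c=robot.camera(n);a.append(cv2.resize(c['color'][y:y+120,x:x+120],(400,400),interpolation=2))
cv2.imwrite('pics/above.png',np.hstack(a))
E
```

```text
time: 2.85
ee_pos: [0.4571, -0.1419, 0.1006]
ee_rot: [-179.9, -0.4, 163.4]
wrist_force: [-0.1, 0.3, 0.5]
width: 0.001
finger_force: 0.0
[ 0.45711897 -0.14189728  0.10061164] [-179.90341331   -0.43898063  163.43603052] [-0.07848292  0.26461036  0.4661726 ]
```

View pics/above.png

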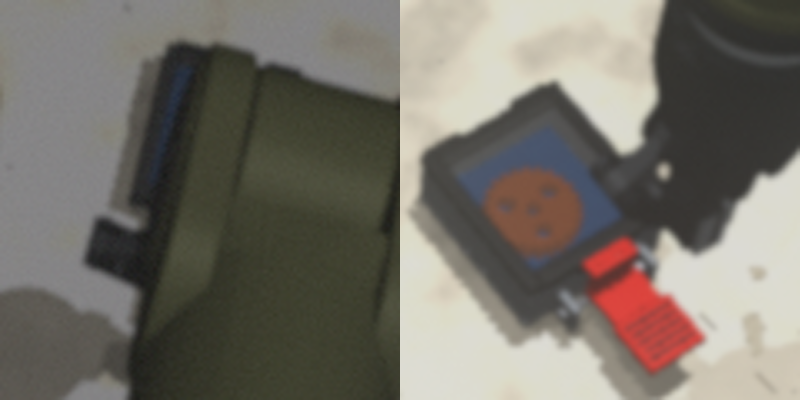

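The top view is blocked by the arm over the case. In the side view, the pad is at about (660,330) in the crop and clear, with the tool above it. I'll look at the whole view to check where the arm is relative to the lid's swing.

```bash
python3 - <<'E'
from rig import robot
import cv2,numpy as np
s=robot.state();print(s['joints'],s['ee_pos'])
a=[]
for n in('top','side'):
    c=robot.camera(n);im=c['color'].copy();T=c['world_to_cam']
    u=np.array([.956,-.292,0]);pad=np.array([.465,-.147,.03]);h=pad+.148*u;h[2]=.032
    for P,col in((s['ee_pos'],(0,255,0)),(pad,(255,0,255)),(h,(255,255,0)),(h+[0,0,.1],(255,255,0))):
        q=T[:3,:3]@np.array(P)+T[:3,3];cv2.circle(im,(int(round(c['fx']*q[0]/q[2]+c['cx'])),int(round(c['fy']*q[1]/q[2]+c['cy']))),3,col,-1)
    a.append(im[100:480,240:640])
cv2.imwrite('pics/full.png',np.hstack(a))
E
```

```text
[-23.94093759   1.44651778  38.88943    114.4016367   -1.00206808
  64.44784307  88.81943765] [ 0.46092788 -0.14286928  0.10460107]
```

View pics/full.png

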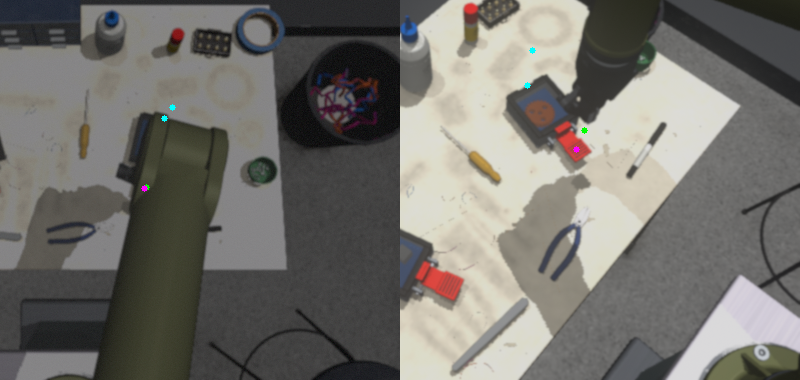

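The markers put the pad on the red pad. The tool tip is predicted at (584,130) in the side half. I'll zoom in to confirm the fingertip is really there.

```bash
python3 - <<'E'
from rig import robot
import cv2,numpy as np
s=robot.state();print(s['ee_pos'],s['time'])
c=robot.camera('side');im=cv2.resize(c['color'][140:280,360:500],(560,560),interpolation=2)
im=cv2.convertScaleAbs(im,alpha=2.2,beta=20);T=c['world_to_cam']
q=T[:3,:3]@np.array(s['ee_pos'])+T[:3,3];u,v=c['fx']*q[0]/q[2]+c['cx'],c['fy']*q[1]/q[2]+c['cy']
cv2.drawMarker(im,(int((u-360)*4),int((v-140)*4)),(0,255,0),0,14,1)
cv2.imwrite('pics/z.png',im)
E
```

```text
[ 0.46210436 -0.14322598  0.10577221] 3.05
```

View pics/z.png

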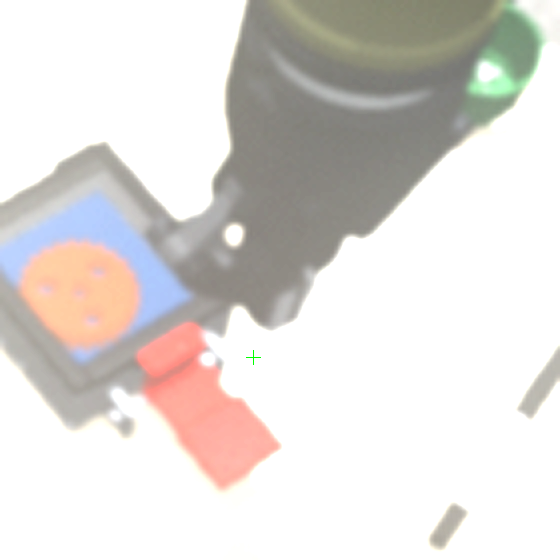

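The cross is at (253,357), but the image is too saturated to show the fingertip against the bench. I'll compare with the first picture without the gain.

```bash
python3 - <<'E'
from rig import robot
import cv2,numpy as np
s=robot.state();print(s['ee_pos'],s['time'])
a=[cv2.resize(i[190:255,385:450],(400,400),interpolation=2) for i in (np.load('side0.npz')['color'],robot.camera('side')['color'])]
cv2.imwrite('pics/z2.png',np.hstack(a))
E
```

```text
[ 0.46208967 -0.14330536  0.10574222] 3.1
```

View pics/z2.png

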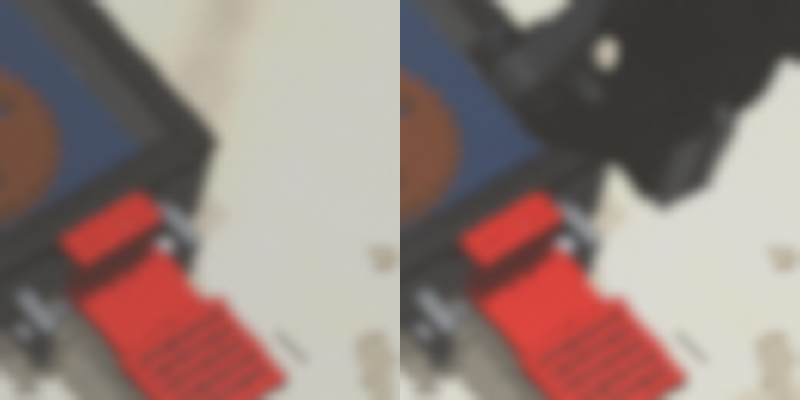

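The visible fingertip corner is at about (428,223) px. That is some 10–20 px up and right of the predicted tip, so I won't trust the prediction. I'll descend to a safe 62 mm, above the hook and lid, and compare again.

```bash
python3 -m inch '[{"tx":0,"ty":-0.008,"tz":-0.055,"rx":0,"ry":0,"rz":0,"hand":0},{"tx":0,"ty":0,"tz":-0.055,"rx":0,"ry":0,"rz":0,"hand":0},{"tx":0,"ty":0,"tz":0,"rx":0,"ry":0,"rz":0,"hand":0},{"tx":0,"ty":0,"tz":0,"rx":0,"ry":0,"rz":0,"hand":0}]'
python3 - <<'E'
from rig import robot
import cv2,numpy as np
s=robot.state();print(s['ee_pos'],s['time'],s['wrist_force'])
a=[]
for n,x,y in(('top',340,240),('side',370,180)):
    c=robot.camera(n);im=cv2.resize(c['color'][y:y+90,x:x+90],(400,400),interpolation=2)
    im=cv2.convertScaleAbs(im,alpha=1.6 if n=='top' else 1.15);T=c['world_to_cam'];k=400/90
    q=T[:3,:3]@np.array(s['ee_pos'])+T[:3,3];u,v=c['fx']*q[0]/q[2]+c['cx'],c['fy']*q[1]/q[2]+c['cy'];print(n,u,v)
    cv2.drawMarker(im,(int((u-x)*k),int((v-y)*k)),(0,255,0),0,14,1);a.append(im)
cv2.imwrite('pics/z3.png',np.hstack(a))
E
```

```text
time: 3.65
ee_pos: [0.4613, -0.1467, 0.0609]
ee_rot: [180.0, 0.1, 163.4]
wrist_force: [0.5, 0.5, 1.2]
width: -0.002
finger_force: 0.0
[ 0.46130999 -0.14670814  0.06093057] 3.65 [0.48825703 0.4919082  1.15745634]
top 385.6690843401394 288.36486707044537
side 420.57096546599945 242.0011768895208
```

View pics/z3.png

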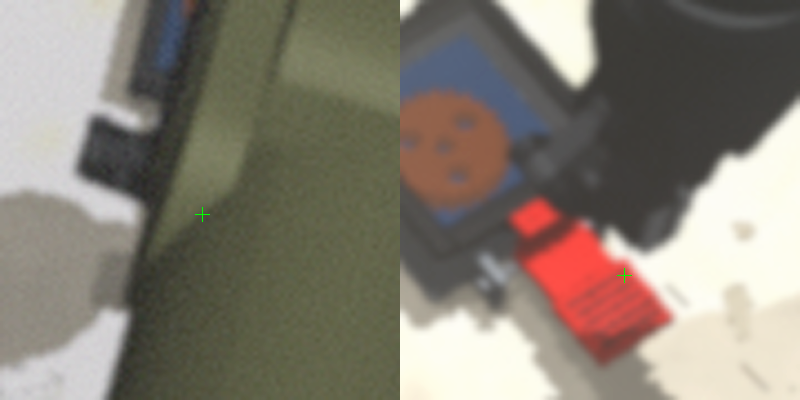

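In the side view, the cross is on the pad at (420,242), and dark gripper parts end at about (425,235). A dark protrusion shows in both views: top (358,274) and side (396,214). I'll triangulate it.

```bash
python3 - <<'E'
from m import *
t=np.load('top0.npz');s=np.load('side0.npz')
def P(c):
    return np.array([[c['fx'],0,c['cx']],[0,c['fy'],c['cy']],[0,0,1]])@c['world_to_cam'][:3]
for a,b in(((358,274),(396,214)),((362,266),(404,208)),((364,275),(404,214))):
    X=cv2.triangulatePoints(P(t),P(s),np.array(a,float),np.array(b,float)).ravel();X=X[:3]/X[3];w=X-[.4613,-.1467,.061]
    print(X.round(3),'tool u,v,z',np.round([w@[.956,-.292,0],w@[.292,.956,0],w[2]],3))
for z in(.06,.075,.09,.11):
    X=ray(s,np.array([[425.,235],[412,232],[416,233]]),z)-[.4613,-.1467,.061];print(z,[np.round([w@[.956,-.292,0],w@[.292,.956,0]],3).tolist() for w in X])
E
```

```text
[ 0.479 -0.085  0.202] tool u,v,z [-0.001  0.064  0.141]
[ 0.483 -0.094  0.208] tool u,v,z [0.005 0.056 0.147]
[ 0.475 -0.096  0.193] tool u,v,z [-0.001  0.052  0.132]
0.06 [[0.007, -0.014], [0.023, 0.001], [0.018, -0.004]]
0.075 [[0.002, -0.007], [0.017, 0.007], [0.012, 0.003]]
0.09 [[-0.004, -0.0], [0.011, 0.014], [0.006, 0.01]]
0.11 [[-0.011, 0.009], [0.003, 0.023], [-0.001, 0.019]]
```

The protrusion is a knuckle on the tool's mid-plane (u≈0, v≈55 mm, 140 mm up), so the tool's axis is where I expected in the pressing direction. I'll go down gently and watch the force.

```bash
python3 -m inch '[{"tx":0.002,"ty":0,"tz":-0.03,"rx":0,"ry":0,"rz":0,"hand":0},{"tx":0,"ty":0,"tz":-0.03,"rx":0,"ry":0,"rz":0,"hand":0},{"tx":0,"ty":0,"tz":-0.005,"rx":0,"ry":0,"rz":0,"hand":0},{"tx":0,"ty":0,"tz":0,"rx":0,"ry":0,"rz":0,"hand":0}]'
python3 - <<'E'
from rig import robot
import cv2,numpy as np
s=robot.state();print(s['ee_pos'],s['time'],s['wrist_force'])
c=robot.camera('side');im=cv2.resize(c['color'][170:270,360:460],(560,560),interpolation=2)
cv2.imwrite('pics/z4.png',cv2.convertScaleAbs(im,alpha=1.15))
E
```

```text
time: 4.25
ee_pos: [0.4607, -0.1467, 0.0332]
ee_rot: [-180.0, -0.0, 163.4]
wrist_force: [0.3, -0.5, 0.7]
width: -0.001
finger_force: 0.0
[ 0.46071756 -0.1466667   0.0332206 ] 4.25 [ 0.25464514 -0.45394008  0.65484603]
```

View pics/z4.png

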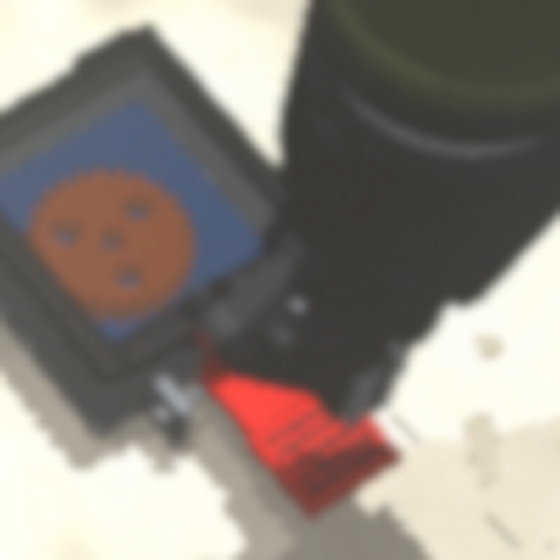

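The gripper now covers the pad's upper-right part, around (360,390) in the crop, with no contact yet. I'll go on in small steps.

```bash
python3 -m inch '[{"tx":0.003,"ty":0,"tz":-0.01,"rx":0,"ry":0,"rz":0,"hand":0},{"tx":0,"ty":0,"tz":0,"rx":0,"ry":0,"rz":0,"hand":0}]'; python3 -m inch '[{"tx":0,"ty":0,"tz":-0.01,"rx":0,"ry":0,"rz":0,"hand":0},{"tx":0,"ty":0,"tz":0,"rx":0,"ry":0,"rz":0,"hand":0}]'
```

```text
time: 4.55
ee_pos: [0.4623, -0.1465, 0.0295]
ee_rot: [180.0, -0.0, 163.4]
wrist_force: [0.2, 0.2, 0.9]
width: -0.001
finger_force: 0.0
time: 4.8
ee_pos: [0.462, -0.1465, 0.0254]
ee_rot: [-180.0, -0.0, 163.4]
wrist_force: [0.1, -0.9, 0.4]
width: 0.002
finger_force: 0.0
```

```bash
python3 -m inch '[{"tx":0.001,"ty":0,"tz":-0.01,"rx":0,"ry":0,"rz":0,"hand":0},{"tx":0,"ty":0,"tz":0,"rx":0,"ry":0,"rz":0,"hand":0}]'; python3 -m inch '[{"tx":0,"ty":0,"tz":-0.01,"rx":0,"ry":0,"rz":0,"hand":0},{"tx":0,"ty":0,"tz":0,"rx":0,"ry":0,"rz":0,"hand":0}]'
```

```text
time: 5.05
ee_pos: [0.4624, -0.1465, 0.0213]
ee_rot: [-180.0, -0.0, 163.4]
wrist_force: [-0.2, 0.2, 1.2]
width: -0.002
finger_force: 0.0
time: 5.3
ee_pos: [0.4624, -0.1465, 0.0173]
ee_rot: [-180.0, -0.0, 163.4]
wrist_force: [-0.3, -1.2, 0.6]
width: -0.0
finger_force: 0.0
```

```bash
python3 - <<'E'
from rig import robot
import cv2,numpy as np
s=robot.state();print(s['ee_pos'],s['time'],s['wrist_force'])
c=robot.camera('side');im=cv2.resize(c['color'][170:270,360:460],(560,560),interpolation=2)
cv2.imwrite('pics/z5.png',cv2.convertScaleAbs(im,alpha=1.4))
E
```

```text
[ 0.46236929 -0.14651089  0.01730941] 5.3 [-0.25398188 -1.19448442  0.63375779]
```

View pics/z5.png

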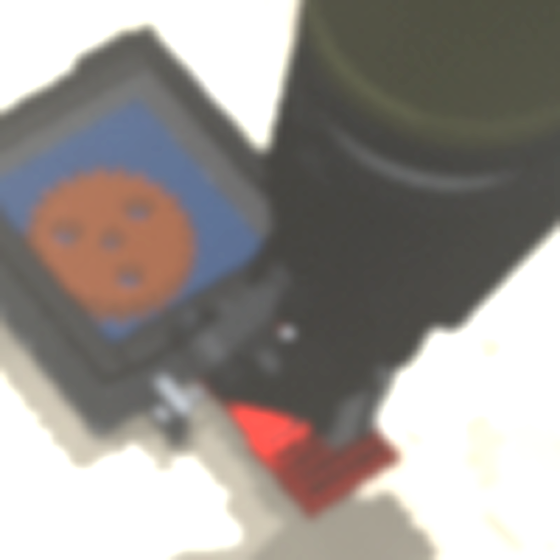

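The tip (crop 350,440) sits visibly above the pad and covers its interior, but the pad hasn't moved. So the real fingertip is higher than the reported z suggests. I'll keep stepping down with a force guard.

```bash
cat > chk.py <<'E'
from rig import robot
from m import *
s=robot.state();c=robot.camera('side');m=red(c['color'],(380,440,215,275));ys,xs=np.nonzero(m)
h=cv2.cvtColor(c['color'],cv2.COLOR_BGR2HSV)[150:260,330:430];o=(h[...,0]>5)&(h[...,0]<16)&(h[...,1]>90)
oy,ox=np.nonzero(o)
print(np.round(s['ee_pos'],4),np.round(s['wrist_force'],1),'red n',len(xs),'left/right/bottom',xs.min(),xs.max(),ys.max(),'front',xs[ys>=ys.max()-1].mean(),'orange',len(ox),ox.mean()+330,oy.mean()+150)
E
python3 chk.py; python3 -m inch '[{"tx":0,"ty":0,"tz":-0.008,"rx":0,"ry":0,"rz":0,"hand":0},{"tx":0,"ty":0,"tz":0,"rx":0,"ry":0,"rz":0,"hand":0}]'; python3 chk.py;  python3 -m inch '[{"tx":0,"ty":0,"tz":-0.008,"rx":0,"ry":0,"rz":0,"hand":0},{"tx":0,"ty":0,"tz":0,"rx":0,"ry":0,"rz":0,"hand":0}]'; python3 chk.py
```

```text
[ 0.4625 -0.1466  0.0175] [-0.4 -0.1 -0.2] red n 88 left/right/bottom 401 414 253 front 409.2 orange 486 379.75925925925924 212.88683127572017
time: 5.65
ee_pos: [0.4624, -0.1465, 0.0142]
ee_rot: [-180.0, -0.0, 163.4]
wrist_force: [-0.1, -0.0, 0.3]
width: -0.001
finger_force: 0.0
[ 0.4624 -0.1465  0.0142] [-0.1 -0.   0.3] red n 65 left/right/bottom 402 413 253 front 409.2 orange 492 379.8556910569106 213.0162601626016
time: 5.95
ee_pos: [0.4624, -0.1466, 0.011]
ee_rot: [-180.0, -0.0, 163.4]
wrist_force: [-0.3, -0.6, 0.3]
width: -0.001
finger_force: 0.0
[ 0.4624 -0.1466  0.011 ] [-0.3 -0.6  0.3] red n 49 left/right/bottom 403 412 253 front 409.0 orange 489 379.81390593047036 212.9038854805726
```

```bash
sed -i 's/\[...,2\]>70/[...,2]>35/' m.py; python3 chk.py; python3 -m inch '[{"tx":0,"ty":0,"tz":-0.008,"rx":0,"ry":0,"rz":0,"hand":0},{"tx":0,"ty":0,"tz":0,"rx":0,"ry":0,"rz":0,"hand":0}]' | grep force; python3 chk.py;  python3 -m inch '[{"tx":0,"ty":0,"tz":-0.008,"rx":0,"ry":0,"rz":0,"hand":0},{"tx":0,"ty":0,"tz":0,"rx":0,"ry":0,"rz":0,"hand":0}]' | grep force; python3 chk.py
```

```text
[ 0.4626 -0.1466  0.0111] [-0.5  0.6 -0. ] red n 51 left/right/bottom 403 412 253 front 409.2 orange 488 379.8196721311475 213.05327868852459
wrist_force: [0.1, -0.3, 0.3]
finger_force: 0.0
[ 0.4624 -0.1465  0.0078] [ 0.1 -0.3  0.3] red n 46 left/right/bottom 399 411 253 front 409.0 orange 488 379.7889344262295 212.9487704918033
wrist_force: [0.1, 0.8, -0.3]
finger_force: 0.0
[ 0.4624 -0.1465  0.0046] [ 0.1  0.8 -0.3] red n 51 left/right/bottom 396 410 252 front 408.14285714285717 orange 490 379.865306122449 213.08775510204083
```

```bash
python3 - <<'E'
from rig import robot
import numpy as np
c=robot.camera('side')['color'].astype(int);d=c[...,2]-c[...,1]
s0=np.load('side0.npz')['color'].astype(int);d0=s0[...,2]-s0[...,1]
print('now R-G / brightness, start R-G; cols 400..434 step2')
for y in range(234,268,2): print(y,d[y,400:436:2],c[y,400:436:2].sum(1)//3, d0[y,400:436:2],sep='|')
E
```

```text
now R-G / brightness, start R-G; cols 400..434 step2
234|[ 0  0  0  1 25 46  4  1  1  1  1  1  0  1  0  2  1  1]|[ 71  66  61  59  64  69  53  51  50  50  51  51  50  51  51  51  57 122]|[ 33  39  65  96 131 136 132  90  13   2   1   2   2   2   1   1   1   1]
236|[1 1 0 1 1 1 1 1 1 1 2 2 1 1 1 1 0 1]|[ 66  60  61  63  57  53  52  52  52  51  50  50  51  52  52  53  84 175]|[ 55  84 117 133 136 136 136 123  56  10   3   2   1   1   1   2   1   1]
238|[0 1 1 0 1 1 1 1 0 2 1 1 1 1 1 1 1 1]|[ 58  55  60  70  63  53  53  53  52  51  51  52  52  58  57  83 156 210]|[112 132 135 136 136 136 136 135 115  64  56  15   2   1   1   2   1   1]
240|[1 1 1 1 1 1 2 1 1 1 1 1 1 0 0 1 1 1]|[ 58  56  54  61  59  53  53  53  52  51  52  52  55  75  96 178 212 216]|[126 135 136 137 136 136 135 132 129 119  99  57   8   1   1   1   1   1]
242|[1 1 1 1 2 1 1 1 2 1 2 1 1 0 1 1 1 0]|[ 55  53  53  53  53  52  52  52  52  52  52  54  57  75 141 209 216 217]|[ 80 129 137 136 137 133 120 124 109  93 104 101  44   6   2   2   1   1]
244|[2 2 2 2 2 2 1 1 0 2 1 1 1 2 2 2 2 1]|[ 55  53  53  52  52  51  53  53  53 
[... 1590 characters left out ...]
  5   3   1]
260|[ 3  6  6  5  5  5 13 37 45 27 11  6  4  4  4  5  4  5]|[166 142 141 133 118 114 102  78  75  87 103 112 113 113 113 112 115 151]|[ 4  5  6  5  4  4 17 74 97 53 15  5  6  7  7  6  4  2]
262|[ 2  5  6  6  6  5  5 15 16  7  4  3  3  4  4  4  4  5]|[193 151 141 140 132 118 114 100  97 109 112 112 113 113 113 113 114 126]|[ 2  5  6  6  4  4  5 18 22  7  4  4  4  4  5  4  2  1]
264|[2 4 6 6 5 5 4 5 5 4 4 4 4 4 4 3 4 4]|[197 172 143 138 124 116 114 114 113 113 113 113 113 113 114 113 114 115]|[1 2 5 5 5 4 5 5 5 4 4 4 4 4 2 1 2 1]
266|[5 5 6 5 5 5 5 4 4 5 5 5 4 4 4 4 4 4]|[143 143 137 124 115 116 116 116 114 114 113 113 113 114 114 114 115 115]|[2 2 3 6 5 6 4 4 4 4 4 3 2 2 1 2 1 1]
```

The pad is still in place, with its lower corner at (417,262). The tip bottom is at about (419.5,252), right where the pad centre projects, so contact should be a few mm away.

```bash
cat > chk.py <<'E'
from rig import robot
from m import *
s=robot.state();c=robot.camera('side')['color'].astype(int);d=c[...,2]-c[...,1]
r=np.argwhere(d[236:280,404:436]>20)+[236,404]
h=cv2.cvtColor(c.astype(np.uint8),cv2.COLOR_BGR2HSV)[150:260,330:430];o=(h[...,0]>5)&(h[...,0]<16)&(h[...,1]>90)
oy,ox=np.nonzero(o)
print(np.round(s['ee_pos'],4),np.round(s['wrist_force'],1),s['time'],'red',len(r),'bottom',r[:,0].max(),'right',r[:,1].max(),'col417',d[246:268,417],'orange',len(ox),ox.mean()+330,oy.mean()+150)
E
python3 -m inch '[{"tx":0,"ty":0,"tz":-0.008,"rx":0,"ry":0,"rz":0,"hand":0},{"tx":0,"ty":0,"tz":0,"rx":0,"ry":0,"rz":0,"hand":0}]' | grep force; python3 chk.py;  python3 -m inch '[{"tx":0,"ty":0,"tz":-0.008,"rx":0,"ry":0,"rz":0,"hand":0},{"tx":0,"ty":0,"tz":0,"rx":0,"ry":0,"rz":0,"hand":0}]' | grep force; python3 chk.py
```

```text
wrist_force: [-0.7, 0.5, 0.5]
finger_force: 0.0
[ 0.4624 -0.1465  0.0014] [-0.7  0.5  0.5] 6.95 red 174 bottom 261 right 430 col417 [ 1  1  1  1  1  1  3 11 24 32 30 36 47 49 38 22 10  6  4  4  4  4] orange 487 379.7659137577002 212.93839835728954
wrist_force: [0.6, 0.6, 0.5]
finger_force: 0.5
[ 0.4629 -0.1466 -0.0016] [0.6 0.6 0.5] 7.25 red 167 bottom 261 right 430 col417 [ 1  1  1  0  0  0  0  2 10 22 28 36 47 48 38 22 10  5  4  4  4  4] orange 489 379.88548057259715 212.9754601226994
```

```bash
python3 -m inch '[{"tx":0,"ty":0,"tz":-0.008,"rx":0,"ry":0,"rz":0,"hand":0},{"tx":0,"ty":0,"tz":0,"rx":0,"ry":0,"rz":0,"hand":0}]' | grep force; python3 chk.py
```

```text
wrist_force: [-3.1, 0.3, 4.6]
finger_force: 2.7
[ 0.4619 -0.1463 -0.005 ] [-3.1  0.3  4.6] 7.55 red 174 bottom 263 right 430 col417 [ 1  1  1  2  1  0  1  0  2  9 22 31 33 41 49 48 35 18  8  4  4  4] orange 319 380.20062695924764 209.8934169278997
```

```bash
python3 -m inch '[{"tx":0,"ty":0,"tz":-0.006,"rx":0,"ry":0,"rz":0,"hand":0},{"tx":0,"ty":0,"tz":0,"rx":0,"ry":0,"rz":0,"hand":0}]' | grep force; python3 chk.py
```

```text
wrist_force: [-6.0, 1.9, 6.2]
finger_force: 3.7
[ 0.4613 -0.1462 -0.0074] [-6.   1.9  6.2] 7.85 red 182 bottom 264 right 430 col417 [ 1  1  1  2  1  1  1  0  1  2 11 28 35 33 39 47 47 35 18  9  5  4] orange 504 379.1686507936508 213.3968253968254
```

The pad went down with about 6 N and the lid seems to be moving. I'll back off, up and away from the case.

```bash
python3 -m inch '[{"tx":-0.01,"ty":0.003,"tz":0.04,"rx":0,"ry":0,"rz":0,"hand":0},{"tx":-0.02,"ty":0.006,"tz":0.08,"rx":0,"ry":0,"rz":0,"hand":0},{"tx":-0.02,"ty":0.006,"tz":0.1,"rx":0,"ry":0,"rz":0,"hand":0},{"tx":0,"ty":0.05,"tz":0.1,"rx":0,"ry":0,"rz":0,"hand":0},{"tx":0,"ty":0.1,"tz":0.08,"rx":0,"ry":0,"rz":0,"hand":0},{"tx":0,"ty":0.1,"tz":0,"rx":0,"ry":0,"rz":0,"hand":0},{"tx":0,"ty":0.1,"tz":0,"rx":0,"ry":0,"rz":0,"hand":0},{"tx":0,"ty":0.1,"tz":0,"rx":0,"ry":0,"rz":0,"hand":0},{"tx":0,"ty":0,"tz":0,"rx":0,"ry":0,"rz":0,"hand":0},{"tx":0,"ty":0,"tz":0,"rx":0,"ry":0,"rz":0,"hand":0},{"tx":0,"ty":0,"tz":0,"rx":0,"ry":0,"rz":0,"hand":0},{"tx":0,"ty":0,"tz":0,"rx":0,"ry":0,"rz":0,"hand":0}]'
python3 - <<'E'
from rig import robot
from m import *
c=robot.camera('side');im=c['color'].astype(int);s0=np.load('side0.npz')['color'].astype(int)
D=(abs(im-s0).sum(2)>90).astype(np.uint8)
def px(P):
    T=c['world_to_cam'];q=T[:3,:3]@P+T[:3,3];return c['fx']*q[0]/q[2]+c['cx'],c['fy']*q[1]/q[2]+c['cy']
for name,pad,yaw in(('gear',[.465,-.147,.03],-17),('cube',[.466,.161,.03],16.2)):
    a=np.radians(yaw);u=np.array([np.cos(a),np.sin(a),0]);v=np.array([-u[1],u[0],0]);h=np.array(pad)+.148*u;h[2]=.032
    z=np.array([0,0,1.])
    for lab,ax in(('shut',-u),('97deg',np.cos(np.radians(97))*-u+np.sin(np.radians(97))*z)):
        quad=np.array([px(h+ax*r+v*w) for r,w in((.0,-.044),(.0,.044),(.1,.044),(.1,-.044))]).astype(np.int32)
        k=cv2.fillPoly(np.zeros_like(D),[quad],1)>0;print(name,lab,quad.tolist(),'changed',round(float(D[k].mean()),2),'mean now',im[k].mean(0).round(),'start',s0[k].mean(0).round())
print(robot.state()['time'])
E
```

```text
time: 9.4
ee_pos: [0.4428, 0.0386, 0.1529]
ee_rot: [180.0, 0.0, 163.3]
wrist_force: [-0.8, -1.0, 0.3]
width: 0.004
finger_force: 0.0
gear shut [[388, 174], [346, 195], [378, 239], [420, 215]] changed 0.29 mean now [49. 59. 60.] start [75. 76. 84.]
gear 97deg [[388, 174], [346, 195], [345, 156], [390, 134]] changed 0.99 mean now [41. 46. 47.] start [172. 188. 192.]
cube shut [[216, 318], [186, 368], [245, 397], [273, 345]] changed 0.01 mean now [102.  94.  91.] start [83. 76. 74.]
cube 97deg [[216, 318], [186, 368], [164, 343], [198, 289]] changed 0.97 mean now [201. 218. 223.] start [166. 182. 188.]
9.45
```

The gear lid's open-position region changed from bright bench to dark, which fits an open lid, but the arm may be in the line of sight. I'll clear the arm farther away and verify with both cameras.

```bash
python3 -m inch '[{"tx":0,"ty":0.1,"tz":0.04,"rx":0,"ry":0,"rz":0,"hand":0},{"tx":0,"ty":0.1,"tz":0.04,"rx":0,"ry":0,"rz":0,"hand":0},{"tx":0,"ty":0.1,"tz":0.04,"rx":0,"ry":0,"rz":0,"hand":0},{"tx":0,"ty":0.1,"tz":0,"rx":0,"ry":0,"rz":0,"hand":0},{"tx":0,"ty":0.1,"tz":0,"rx":0,"ry":0,"rz":0,"hand":0},{"tx":0,"ty":0.1,"tz":0,"rx":0,"ry":0,"rz":0,"hand":0},{"tx":0,"ty":0.1,"tz":0,"rx":0,"ry":0,"rz":0,"hand":0},{"tx":0,"ty":0.1,"tz":0,"rx":0,"ry":0,"rz":0,"hand":0},{"tx":0,"ty":0.1,"tz":0,"rx":0,"ry":0,"rz":0,"hand":0},{"tx":0,"ty":0,"tz":0,"rx":0,"ry":0,"rz":0,"hand":0},{"tx":0,"ty":0,"tz":0,"rx":0,"ry":0,"rz":0,"hand":0},{"tx":0,"ty":0,"tz":0,"rx":0,"ry":0,"rz":0,"hand":0}]'
python3 -m inch '[{"tx":0,"ty":0,"tz":0,"rx":0,"ry":0,"rz":0,"hand":0},{"tx":0,"ty":0,"tz":0,"rx":0,"ry":0,"rz":0,"hand":0},{"tx":0,"ty":0,"tz":0,"rx":0,"ry":0,"rz":0,"hand":0},{"tx":0,"ty":0,"tz":0,"rx":0,"ry":0,"rz":0,"hand":0},{"tx":0,"ty":0,"tz":0,"rx":0,"ry":0,"rz":0,"hand":0},{"tx":0,"ty":0,"tz":0,"rx":0,"ry":0,"rz":0,"hand":0},{"tx":0,"ty":0,"tz":0,"rx":0,"ry":0,"rz":0,"hand":0},{"tx":0,"ty":0,"tz":0,"rx":0,"ry":0,"rz":0,"hand":0}]'
python3 - <<'E'
from rig import robot
from m import *
pr=None
for rep in(0,1):
  for n in('side','top'):
    c=robot.camera(n);im=c['color'].astype(int);s0=np.load(n+'0.npz')['color'].astype(int)
    D=abs(im-s0).sum(2)>90
    def px(P):
        T=c['world_to_cam'];q=T[:3,:3]@P+T[:3,3];return c['fx']*q[0]/q[2]+c['cx'],c['fy']*q[1]/q[2]+c['cy']
    for name,pad,yaw in(('gear',[.465,-.147,.03],-17),('cube',[.466,.161,.03],16.2)):
        a=np.radians(yaw);u=np.array([np.cos(a),np.sin(a),0]);v=np.array([-u[1],u[0],0]);h=np.array(pad)+.148*u;h[2]=.032;z=np.array([0,0,1.])
        r=[]
        for deg in(0,60,80,97,115):
            ax=np.cos(np.radians(deg))*-u+np.sin(np.radians(deg))*z
            # front frame bar of the lid: 93..98 mm from hinge
            quad=np.array([px(h+ax*q+v*w) for q,w in((.086,-.035),(.086,.035),(.098,.035),(.098,-.035))]).astype(np.int32)
            k=cv2.fillPoly(np.zeros(D.shape,np.uint8),[quad],1)>0;r.append((deg,int(im[k].mean()),int(s0[k].mean())))
        print(n,name,'(deg, now, start)',r)
print(robot.state()['time'])
E
```

```text
time: 10.95
ee_pos: [0.4435, 0.3979, 0.201]
ee_rot: [-180.0, 0.0, 163.3]
wrist_force: [-0.5, -0.5, 0.1]
width: 0.006
finger_force: 0.0
time: 11.95
ee_pos: [0.4427, 0.3995, 0.2008]
ee_rot: [180.0, 0.0, 163.4]
wrist_force: [-0.0, -0.1, 0.1]
width: 0.0
finger_force: 0.0
side gear (deg, now, start) [(0, 112, 68), (60, 160, 122), (80, 179, 194), (97, 87, 182), (115, 200, 187)]
side cube (deg, now, start) [(0, 75, 66), (60, 105, 99), (80, 192, 179), (97, 196, 183), (115, 212, 197)]
top gear (deg, now, start) [(0, 69, 43), (60, 69, 51), (80, 69, 120), (97, 44, 119), (115, 113, 113)]
top cube (deg, now, start) [(0, 41, 41), (60, 53, 53), (80, 119, 119), (97, 113, 112), (115, 119, 118)]
side gear (deg, now, start) [(0, 112, 68), (60, 160, 122), (80, 178, 194), (97, 87, 182), (115, 200, 187)]
side cube (deg, now, start) [(0, 75, 66), (60, 105, 99), (80, 192, 179), (97, 196, 183), (115, 212, 197)]
top gear (deg, now, start) [(0, 69, 43), (60, 69, 51), (80, 69, 120), (97, 44, 119), (115, 113, 113)]
top cube (deg, now, start) [(0, 41, 41), (60, 53, 53), (80, 119, 119), (97, 113, 112), (115, 118, 118)]
12.15
```

Both cameras show the gear lid's front bar at about 97° and at rest, the cube case unchanged, and the arm clear of everything.

```bash
python3 -c "
from rig import robot
print(robot.hand_in())"
```

```text
the job is handed in; nothing more can be done
None
```

The gear case's latch pad was pressed and its lid swung up to about 97° and stayed there, the cube case is still shut, and the arm is clear; the job was handed in at about 12 s, with no verdict returned.

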